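Empty the scrap caddy and clear stray scraps into the waste tub

ROBOT

A 6-joint arm with a two-finger parallel gripper is mounted at the origin on the work surface. World frame = base frame: x ahead of the robot, y to its left, z up, the work surface at z = 0. Lengths are in m, angles in rad, forces in N, time in s.
With the tool pointing down it reaches from about 0.275 to 0.75 m from the base axis. Payload 10.2 kg.
Tool frame: the origin (TCP) lies on the centre line of the jaws, within the pads' length; the fingertips stand 11 mm ahead of it and the grasp point (between the pads) lies 8 mm behind it; z points along the fingers, y is the line along which they close (so a half turn about z gives the same grasp; the last joint's range is limited). The gripper opens to 85 mm and grips with 20 to 120 N. Pads are 22 mm wide; open, the fingers measure 114 mm over their backs; the gripper's body (76 mm by 85 mm) begins 54 mm behind the grasp point. The pads swing forward as they close: fully open they stand 13 mm farther back than shut.
Start: joints at [1.015, 0.313, 1.498, -0, 1.331, -0.223], TCP at [0.172, 0.496, 0.242] pointing down, gripper open.
Joint ranges: [-2.94, 2.94], [-0.97, 2.17], [0.19, 2.56], [-1.23, 4.37], [0.02, 3.11], [-2.88, 2.88]. Speed limits (rad/s): [2.39, 2.39, 3.01, 3.14, 3.14, 3.14].

INTERFACE

Orientations are given as a 3x3 rotation matrix whose columns are the frame's x, y, z axes.
In Python, from cell import robot, cams gives the robot as it stands. The module is installed in compiled form; this text tells all that it offers.
- The arm moves only by the shell command python3 -m inch 'ROWS' [OPENING] [FORCE]. ROWS is JSON, a list of rows, each a list of 2 entries, a list of its own where there are three numbers: the shift along the world's x, y, z in mm, then the turn about the world's z in rad. In form: [[[x, y, z], roll], ...]. A call has exactly 10 rows; each row is the pose to reach, as a shift and turn from the pose commanded when the call began; what a row does not reach only later rows make up. A row lasts 1/12 s, in which the tool goes at most 41.7 mm and 7.16 degrees, less where a joint would pass 70% of its speed; a pose out of reach is approached as far as the arm can. A call with a gripper value outside its range is refused whole. OPENING is the opening, from 0 (shut) to 1 (fully open), set as the call begins (- or left out, the last holds). The fingers move at their own pace and stop on an object; FORCE is the grip in N (left out, the last holds). Time passes only in rows, so rows that repeat a pose let the fingers close, or fill a call up. It gives the time, the measured TCP pose, the force, the opening and the grip force at its end, in the units of the state.
- robot.observe(): the state, without advancing time (a new reading comes with each control period).
- cams.snapshot(name): name is "side" or "top"; returns the picture (420x560x3 uint8, red, green, blue); there is no depth.
- cams.camera_params(name): a dict with "fx", "fy", "cx", "cy" (pixels), "dist" ([k1, k2, p1, p2, k3] as OpenCV has them; the pictures are not rectified), "origin" and "attitude" of the camera in the world. Camera axes: x right, y down, z forward; pixel columns grow to the right and rows downward; lengths in m; the calibration is good to about 2 mm. A picture is of the moment at which its call begins. camera_params takes no time and is no camera call.
- robot.finish_job(): hands the job in; it is judged then, once.
The state is a dict: "time_s": time; "joint_positions": joint angles; "qvel": joint speeds; "joint_torque": joint torques, N m; "eef_pos": TCP position; "tcp_rot": TCP orientation; "contact_force": force on the tool from outside, world axes, zero at the start; "ft_torque": the same for the moment, N m; "gripper_width": opening from 0.0 (shut) to 1.0 (fully open); "grasp_force": force on a finger pad.
Only numpy, scipy, OpenCV 4.12 (cv2) and the standard library are available. Lean on these libraries where they do the work, as an engineer would, in place of code of your own. Each camera call takes 0.05 s, during which the arm holds its last target. There are 200 camera calls.

TASK

Clear all six scraps into the waste tub on the trolley at the far edge of the bench. Push or carry the two stray scraps off the bench into the tub, and carry the loaded caddy by its swinging bail handle to the bench edge, set it down with its open lip out over the tub, let go, then take it by the pull on its back and tip all four scraps out. Leave the empty caddy standing on the bench, wholly back from the edge; put it down without banging it, and leave the dishes, the bottle and the beaker undisturbed.

Things in the scene. Friction and masses are not known exactly. Their poses are not given: they have to be found in the camera images.
- bench_edge (a point): a point on the bench top's far edge. The bench top is flat stainless steel at z = 0; its far edge is a straight line along y, and x of this point is the edge. Everything beyond it drops to the floor.
- worktop: the front section of the bench top (fixed): stainless steel slab 240 mm deep (x), 1500 mm long (y), 35 mm thick, its top at z = 0, flush with the rest of the bench top behind it. Origin at the centre of its underside.
- tub: grey open plastic waste tub (fixed) on a steel trolley parked against the bench: 300 mm along x, 380 mm along y, 145 mm deep, walls 6 mm, floor 10 mm, its near wall 5 mm beyond the bench edge. Origin at the centre of its underside, 175 mm below the bench top. It stands somewhere along the edge.
- tub_mouth (a point): the centre of the tub's open mouth, level with its rim, 30 mm below the bench top. The inside of the mouth is 288 mm along x and 368 mm along y.
- power_unit: black bench power unit (fixed), a box 120 x 160 mm, 154 mm tall; origin at the centre of its underside. The caddy is parked with its back close to it, so that its back pull cannot be taken there.
- caddy: loose bamboo scrap caddy, 0.54 kg empty, open like a dustpan at its front (its own +x). Flat floor 150 mm wide, 6 mm thick, on the bench from x = -95 to +55 mm; then sloping up to the lip. Side walls 8 mm thick, 90 mm high at the back, 50 at the front; back wall 90 mm high, outer face at x = -95. 169 mm wide over the bail. Origin: centre of underside.
- caddy_lip (a point): the middle of the caddy's front lip, at (95, 0, 12) mm in the caddy's frame, 12 mm above the bench. Scraps slide out over it when the caddy is 40 to 75 degrees nose down.
- bail: the caddy's swinging bail handle, a steel hoop 169 mm wide. Origin at the middle of its hinge axis, at (-27, 0, 88) mm in the caddy's frame (axis: the caddy's y); its z axis points along the hoop to the grip. It swings 1.0 rad each way and stays where left (0.035 N m). Firmly gripped it keeps its lean, the caddy hanging level below it.
- bail_grip (a point): the centre of the bail's wooden grip, a round bar of 16 mm diameter and 80 mm length along the caddy's y, 85 mm from the hinge axis (173 mm above the caddy's underside when upright). Its x axis is the caddy's x turned with the bail.
- pull_grip (a point): the middle of the steel pull on the caddy's back: a round bar of 12 mm diameter, 90 mm long along the caddy's y, at (-140, 0, 70) mm in the caddy's frame, its centre 45 mm clear of the back wall. It turns between the fingers as the caddy is tipped.
- scrap_cork: worn tapered cork, 32 mm wide at its foot, 26 mm at its top, 30 mm tall, 15 g, loose in the caddy; origin at the centre of its foot.
- scrap_bung: black rubber bung, tapered, 36 mm wide at its foot, 29 mm at its top, 28 mm tall, 35 g, loose in the caddy; origin at the centre of its foot.
- scrap_pine: pine offcut 40 x 24 mm, 22 mm tall, 15 g, loose in the caddy; origin at the centre of its underside.
- scrap_pine_short: pine offcut 30 x 24 mm, 22 mm tall, 15 g, loose in the caddy; origin at the centre of its underside.
- stray_cork: a cork like the other, standing on its wide foot on the bench top before the tub; origin at the centre of its foot.
- stray_pine: pine offcut 45 x 24 mm, 22 mm tall, 15 g, lying on the bench top before the tub; origin at the centre of its underside.
- dishes: bystander: stack of three clear petri dishes, 90 mm wide, 46 mm tall, loose; origin at the centre of its underside.
- sanitiser: bystander: clear pump bottle, 65 mm wide, 184 mm tall, loose; origin at the centre of its underside.
- beaker: bystander: glass beaker, 68 mm wide, 90 mm tall, loose; origin at the centre of its underside.
- pull: the steel pull on the caddy's back as a part: its origin lies on the back wall's outer face, at (-95, 0, 70) mm in the caddy's frame.

How it is judged:
By the outcome, as a careful person would: the job done as asked, in the order asked, and still so for the second after the job is handed in, with the robot touching nothing.
It also fails if it takes over 72 s, if anything falls off the work surface, if the arm or the gripper's body presses on something with over 40 N, if the wrist force passes 120 N, or if a joint passes its speed limit or range.

## Working session

There is one attempt and no reset: what is moved stays moved. The work goes in short steps, Python scripts to look and compute and a shell command to move; the robot and the scene stay as the last step left them, time stands still between calls to the robot, and variables do not carry over. Pictures are saved under pics/ and viewed, at most 10 in all, crops included, and the job is handed in when it is done.

```bash
mkdir -p pics
python3 - <<'E'
from cell import robot,cams
import cv2
for n in("top","side"):
    cv2.imwrite(f"pics/{n}0.png",cams.snapshot(n)[...,::-1]); print(n,cams.camera_params(n))
s=robot.observe();print(s['time_s'],s['eef_pos'],s['tcp_rot'],s['gripper_width'])
E
```

```text
top {'fx': 496.5035752923947, 'fy': 496.5035752923947, 'cx': 280.11226093078915, 'cy': 206.05980848101945, 'dist': array([-0.1428479,  0.       ,  0.       ,  0.       ,  0.       ]), 'origin': array([ 0.24959195, -0.02423973,  1.73246108]), 'attitude': array([[ 0.01587059, -0.98620068,  0.16479182],
       [-0.99987352, -0.01582461,  0.00159193],
       [ 0.0010378 , -0.16479624, -0.98632709]])}
side {'fx': 430.8421679161891, 'fy': 430.8421679161891, 'cx': 278.3587187823788, 'cy': 206.44518993184644, 'dist': array([-0.01481471,  0.        ,  0.        ,  0.        ,  0.        ]), 'origin': array([ 0.33418188, -0.82548521,  0.78601754]), 'attitude': array([[ 0.96343588, -0.1901446 ,  0.18877587],
       [-0.2675588 , -0.64521957,  0.71561442],
       [-0.01426834, -0.73995726, -0.67250255]])}
0.1 [0.17138655 0.49598569 0.24179288] [[-9.45136553e-01  3.26674928e-01 -6.23164656e-04]
 [ 3.26675420e-01  9.45136045e-01 -1.01295406e-03]
 [ 2.58068684e-04 -1.16095248e-03 -9.99999293e-01]] 0.9969301856898467
```

View pics/top0.png

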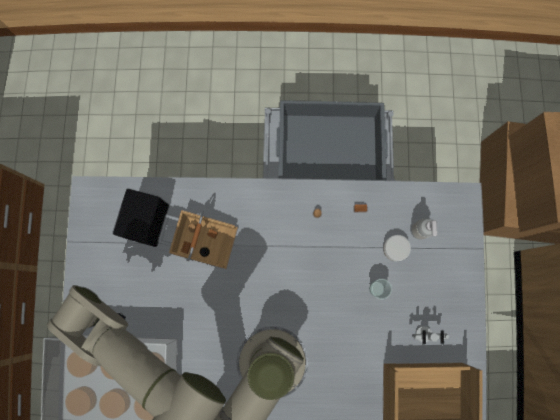

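View pics/side0.png

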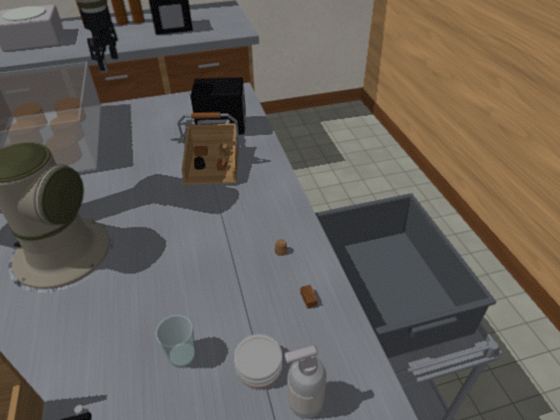

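Top view shows the caddy near (205,240) with its open lip to the right and the power unit at (142,217). The strays are at (318,212) and (360,208), and the tub is centred near (333,140). I'll zoom in next.

```bash
cat > h.py <<'E'
import numpy as np,cv2
from cell import robot,cams
P={n:cams.camera_params(n) for n in("top","side")}
def ray(n,uv):
    p=P[n];K=np.array([[p['fx'],0,p['cx']],[0,p['fy'],p['cy']],[0,0,1]])
    q=cv2.undistortPoints(np.array([[uv]],float),K,p['dist'])[0,0]
    return p['origin'],p['attitude']@np.array([q[0],q[1],1])
def at(n,uv,z):
    o,d=ray(n,uv);return (o+d*(z-o[2])/d[2])
def tri(a,b):
    (o1,d1),(o2,d2)=ray("top",a),ray("side",b)
    t=np.linalg.lstsq(np.c_[d1,-d2],o2-o1,rcond=None)[0]
    A,B=o1+t[0]*d1,o2+t[1]*d2;return (A+B)/2,np.linalg.norm(A-B)
def proj(n,X):
    p=P[n];K=np.array([[p['fx'],0,p['cx']],[0,p['fy'],p['cy']],[0,0,1]]);R=p['attitude'].T
    return cv2.projectPoints(np.array(X,float).reshape(-1,1,3),cv2.Rodrigues(R)[0],-R@p['origin'],K,p['dist'])[0][:,0]
def crop(im,x,y,w,h,s,name):
    cv2.imwrite(name,cv2.resize(im[y:y+h,x:x+w,::-1],None,fx=s,fy=s,interpolation=cv2.INTER_CUBIC))
np.set_printoptions(precision=4,suppress=True)
E
python3 - <<'E'
from h import *
a=cv2.imread("pics/top0.png")[...,::-1];b=cv2.imread("pics/side0.png")[...,::-1]
A=cv2.resize(a[180:280,110:250],None,fx=5,fy=5,interpolation=cv2.INTER_CUBIC)
B=cv2.resize(b[100:200,150:290],None,fx=5,fy=5,interpolation=cv2.INTER_CUBIC)
cv2.imwrite("pics/c1.png",A[...,::-1]);cv2.imwrite("pics/c2.png",B[...,::-1])
for n,im,roi in(("top",a,(290,195,100,30)),("side",b,(260,230,70,85))):
    x,y,w,h=roi;c=im[y:y+h,x:x+w].astype(int);m=((c[...,0]-c[...,2])>30).astype(np.uint8)
    k,l,s,ce=cv2.connectedComponentsWithStats(m)
    for i in range(1,k):
        if s[i,4]>15:
            u=ce[i]+[x,y];pts=np.argwhere(l==i)[:,::-1].astype(np.float32)+[x,y]
            print(n,u,s[i,4],cv2.minAreaRect(pts.astype(np.float32)),at(n,u,.012))
for uv in((120,178.5),(250,180),(450,182)):print('edge',at("top",uv,0))
for uv in((282,103),(383,103),(387,180),(278,180)):print('tub',at("top",uv,-.03))
E
```

```text
top [360.2421 207.5579] 95 ((360.0, 207.5), (7.0, 12.0), 90.0) [ 0.5362 -0.304   0.012 ]
top [317.1  212.62] 50 ((317.0, 212.5), (7.0, 6.0), 90.0) [ 0.5158 -0.1516  0.012 ]
side [280.3889 246.9792] 144 ((280.5, 246.5), (11.0, 15.0), 0.0) [ 0.5171 -0.1438  0.012 ]
side [308.4694 295.7469] 245 ((308.6206970214844, 295.5517272949219), (21.540658950805664, 12.255891799926758), 68.19859313964844) [ 0.537  -0.2985  0.012 ]
edge [0.6311 0.5609 0.    ]
edge [0.6317 0.0876 0.    ]
edge [ 0.6375 -0.6371  0.    ]
tub [ 0.9362 -0.0223 -0.03  ]
tub [ 0.945  -0.4038 -0.03  ]
tub [ 0.647  -0.4108 -0.03  ]
tub [ 0.6399 -0.0122 -0.03  ]
```

View pics/c1.png

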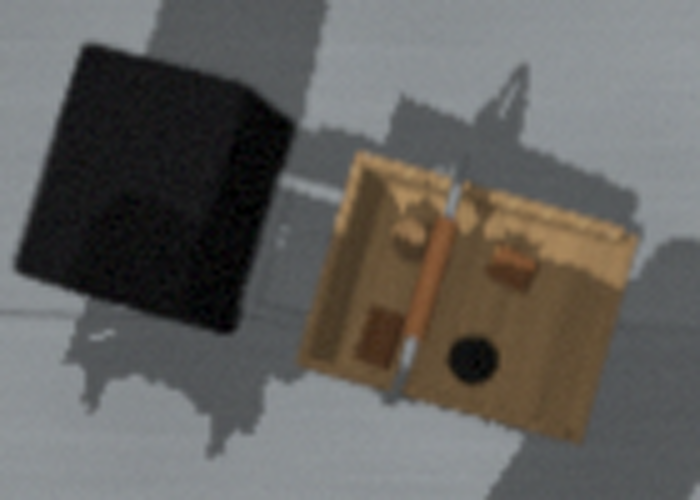

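View pics/c2.png

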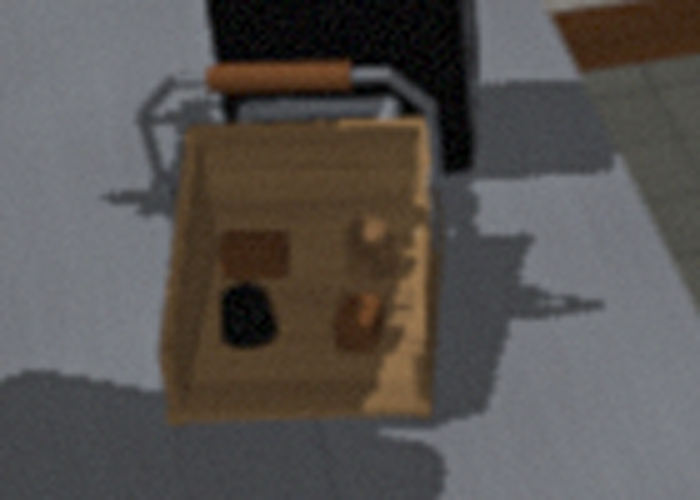

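The crops show the caddy opening to the right of the top view, with the bail roughly upright. The grip centre is near top (196,236) and side (206,115).

Run:
```python
from h import *
T=lambda x,y:(x/5+110-.4,y/5+180-.4)
S=lambda x,y:(x/5+150-.4,y/5+100-.4)
print('grip',tri(T(430,280),S(280,76)))
print('gripends',tri(T(443,220),S(350,74)),tri(T(416,340),S(209,77)))
a,b=at("top",T(358,152),.09),at("top",T(300,362),.09)
print('back',a,b,(a+b)/2,np.linalg.norm(a-b),np.arctan2(*(b-a)[:2][::-1]))
c,d=at("top",T(638,235),.05),at("top",T(582,440),.05)
print('front',c,d,(c+d)/2,np.linalg.norm(c-d))
v=((c+d)-(a+b))[:2];print('len',np.linalg.norm(v)/2,'yaw',np.arctan2(v[1],v[0]))
for uv in((400,382),(458,165)):print('bail hinge',at("top",T(*uv),.088))
print('lip side',at("side",S(168,422),.012),at("side",S(432,413),.012))
# dishes, bottle,beaker
print('dish',at("top",(397,248),.046),'beaker',at("top",(380,288),.045),'bottle',at("side",(306,400),.0))
```

```text
grip (array([0.412 , 0.2439, 0.1757]), np.float64(0.002498572364457566))
gripends (array([0.4502, 0.2375, 0.1741]), np.float64(0.0018007085105706542)) (array([0.3738, 0.251 , 0.1777]), np.float64(0.0027113699712272444))
back [0.5052 0.3113 0.09  ] [0.363  0.3439 0.09  ] [0.4341 0.3276 0.09  ] 0.14586239031889997 2.916313675414947
front [0.4572 0.1239 0.05  ] [0.317  0.1579 0.05  ] [0.3871 0.1409 0.05  ] 0.14428093167629039
len 0.1924992035142915 yaw -1.8175717151632667
bail hinge [0.3513 0.2764 0.088 ]
bail hinge [0.4978 0.2434 0.088 ]
lip side [0.3167 0.1665 0.012 ] [0.463  0.1315 0.012 ]
dish [ 0.3921 -0.4244  0.046 ] beaker [ 0.2556 -0.3642  0.045 ] bottle [ 0.4631 -0.5073  0.    ]
```

```bash
python3 - <<'E'
from h import *
print('pine',tri((360.24,207.56),(308.47,295.75)),'cork',tri((317.1,212.62),(280.39,246.98)))
c=tri((360.24,207.56),(308.47,295.75))[0]
for a in (-.3,-.15,0,.15,.3):
    e=np.array([np.sin(a),np.cos(a),0])*.02
    q=proj("side",[c-e,c+e]);t=proj("top",[c-e,c+e]);f=lambda q:np.degrees(np.arctan2(*(q[0]-q[1])[::-1]));print(a,f(q),f(t))
E
T='[[346,-643,0],-1.24]'
python3 -m inch "[[[20,-30,0],-0.1],[[50,-70,0],-0.2],[[80,-110,0],-0.3],[[110,-150,0],-0.4],[[130,-190,0],-0.5],[[150,-225,0],-0.6],[[170,-260,0],-0.7],[[190,-295,0],-0.8],[[205,-325,0],-0.9],[[220,-355,0],-1.0]]" 1 40
```

```text
pine (array([ 0.5352, -0.3029,  0.0185]), np.float64(0.00018028660070668894)) cork (array([ 0.5149, -0.151 ,  0.0202]), np.float64(0.000665713842988314))
-0.3 49.73858080223895 -16.31225723852614
-0.15 58.70088823315657 -7.668437537003275
0 68.18962188080954 0.9056411101455866
0.15 78.15140462374967 9.412591821584916
0.3 88.4597510953202 17.86079670179871
time_s: 0.93
eef_pos: [0.3886, 0.1459, 0.2423]
tcp_rot: [[-0.231, 0.973, 0.0], [0.973, 0.231, 0.0], [0.0, 0.0, -1.0]]
contact_force: [1.7, 1.8, 0.1]
gripper_width: 0.999
grasp_force: 0.0
```

```bash
python3 -m inch '[[[15,-35,0],-0.05],[[31,-73,0],-0.1],[[47,-110,0],-0.15],[[63,-146,0],-0.2],[[79,-182,0],-0.24],[[94,-219,0],-0.24],[[109,-255,0],-0.24],[[124,-292,0],-0.24],[[124,-292,-20],-0.24],[[124,-292,-50],-0.24]]'
python3 -m inch '[[[0,0,-30],0],[[0,0,-60],0],[[0,0,-90],0],[[0,0,-120],0],[[0,0,-145],0],[[0,0,-160],0],[[0,0,-170],0],[[0,0,-174],0],[[0,0,-174],0],[[0,0,-174],0]]'
python3 -m inch '[[[0,0,0],0],[[0,0,0],0],[[0,0,0],0],[[0,0,0],0],[[0,0,0],0],[[0,0,0],0],[[0,0,0],0],[[0,0,0],0],[[0,0,0],0],[[0,0,0],0]]' 0 30
```

```text
time_s: 1.77
eef_pos: [0.5133, -0.1466, 0.193]
tcp_rot: [[0.005, 1.0, 0.004], [1.0, -0.005, -0.002], [-0.002, 0.004, -1.0]]
contact_force: [0.5, 0.7, -0.7]
gripper_width: 1.001
grasp_force: 0.0
time_s: 2.6
eef_pos: [0.5126, -0.1444, 0.019]
tcp_rot: [[0.002, 1.0, 0.001], [1.0, -0.002, -0.001], [-0.001, 0.001, -1.0]]
contact_force: [-0.5, 0.5, -0.2]
gripper_width: 0.999
grasp_force: 0.0
time_s: 3.43
eef_pos: [0.5123, -0.1443, 0.0189]
tcp_rot: [[0.002, 1.0, 0.001], [1.0, -0.002, -0.0], [-0.0, 0.001, -1.0]]
contact_force: [-0.8, -0.4, 4.8]
gripper_width: 0.324
grasp_force: 29.4
```

```bash
python3 -m inch '[[[0,0,20],0],[[0,0,50],0],[[20,-5,60],0],[[50,-10,60],0],[[80,-15,60],0],[[110,-20,60],0],[[140,-25,60],0],[[165,-30,60],0],[[190,-35,50],0],[[190,-35,30],0]]'
python3 -m inch '[[[0,0,0],0],[[0,0,0],0],[[0,0,0],0],[[0,0,0],0],[[0,0,0],0],[[0,0,0],0],[[0,0,0],0],[[0,0,0],0],[[0,0,0],0],[[0,0,20],0]]' 1
python3 - <<'E'
from h import *
a=cams.snapshot("top");b=cams.snapshot("side")
A=a[90:270,230:430];B=b[190:390,240:500]
cv2.imwrite("pics/d1.png",cv2.resize(np.hstack([cv2.resize(A,(360,400)),cv2.resize(B,(440,400))]),None,fx=1,fy=1)[...,::-1])
E
```

```text
time_s: 4.27
eef_pos: [0.7063, -0.1803, 0.0502]
tcp_rot: [[0.002, 1.0, 0.007], [1.0, -0.002, -0.003], [-0.003, 0.007, -1.0]]
contact_force: [-0.8, 0.5, -0.6]
gripper_width: 0.323
grasp_force: 29.8
time_s: 5.1
eef_pos: [0.7003, -0.1784, 0.0643]
tcp_rot: [[0.002, 1.0, -0.007], [1.0, -0.002, 0.003], [0.003, -0.007, -1.0]]
contact_force: [0.3, 0.1, -1.0]
gripper_width: 0.996
grasp_force: 0.0
```

View pics/d1.png

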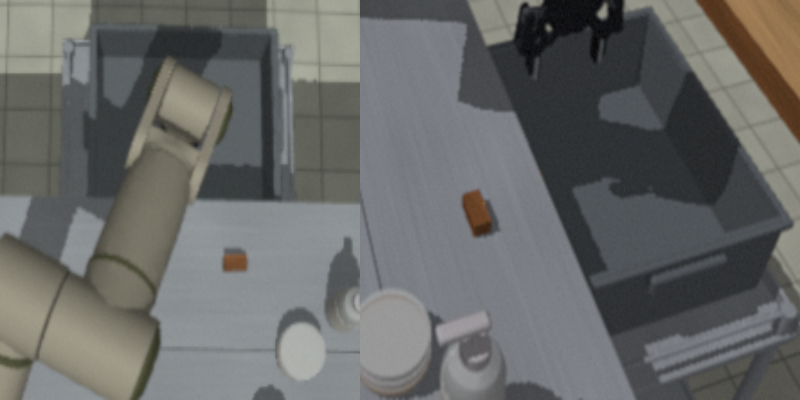

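The cork is released over the tub and is out of view under the arm. The pine is still on the bench. Next I grasp it.

```bash
python3 -m inch '[[[-25,-18,0],0],[[-50,-36,0],0],[[-78,-58,0],0],[[-106,-79,0],0],[[-134,-100,0],0],[[-155,-115,0],0],[[-166,-123,0],0],[[-166,-123,-20],0],[[-166,-123,-40],0],[[-166,-123,-50],0]]'
python3 -m inch '[[[0,0,0],0],[[0,0,0],0],[[0,0,0],0],[[0,0,0],0],[[0,0,0],0],[[0,0,0],0],[[0,0,0],0],[[0,0,0],0],[[0,0,0],0],[[0,0,0],0]]' 0 30
python3 -m inch '[[[0,0,20],0],[[0,0,50],0],[[20,10,60],0],[[50,22,60],0],[[80,34,60],0],[[105,45,60],0],[[130,57,60],0],[[150,70,60],0],[[165,80,50],0],[[165,80,30],0]]'
```

```text
time_s: 6.03
eef_pos: [0.5357, -0.3014, 0.016]
tcp_rot: [[0.002, 1.0, -0.002], [1.0, -0.002, 0.002], [0.002, -0.002, -1.0]]
contact_force: [0.0, 0.1, -0.6]
gripper_width: 1.0
grasp_force: 0.0
time_s: 6.87
eef_pos: [0.5367, -0.3024, 0.0193]
tcp_rot: [[0.002, 1.0, 0.001], [1.0, -0.002, -0.001], [-0.001, 0.002, -1.0]]
contact_force: [-0.2, 1.4, 7.0]
gripper_width: 0.274
grasp_force: 29.5
time_s: 7.7
eef_pos: [0.7045, -0.22, 0.0502]
tcp_rot: [[-0.001, 1.0, 0.005], [1.0, 0.001, -0.002], [-0.002, 0.005, -1.0]]
contact_force: [-0.0, -0.2, 0.1]
gripper_width: 0.274
grasp_force: 29.1
```

```bash
python3 -m inch '[[[0,0,0],0],[[0,0,0],0],[[0,0,0],0],[[0,0,0],0],[[0,0,0],0],[[0,0,20],0],[[0,0,55],0],[[-10,5,90],-0.1],[[-25,25,120],-0.2],[[-40,50,150],-0.3]]' 1
python3 -m inch '[[[-20,30,10],-0.12],[[-40,60,20],-0.24],[[-60,90,30],-0.36],[[-80,125,40],-0.48],[[-100,160,50],-0.6],[[-120,195,60],-0.72],[[-140,230,60],-0.84],[[-160,265,60],-0.96],[[-180,300,60],-1.08],[[-200,330,60],-1.2]]'
python3 - <<'E'
from h import *
a=cams.snapshot("top");b=cams.snapshot("side");A=a[90:270,230:430];B=b[190:390,240:500]
cv2.imwrite("pics/d2.png",np.hstack([cv2.resize(A,(360,400)),cv2.resize(B,(440,400))])[...,::-1])
E
```

```text
time_s: 8.53
eef_pos: [0.6604, -0.1733, 0.2003]
tcp_rot: [[0.304, 0.953, 0.001], [0.953, -0.304, -0.001], [-0.0, 0.002, -1.0]]
contact_force: [0.6, 0.1, -0.0]
gripper_width: 0.997
grasp_force: 0.0
time_s: 9.37
eef_pos: [0.4611, 0.1575, 0.2591]
tcp_rot: [[0.997, 0.071, 0.002], [0.071, -0.997, 0.0], [0.002, -0.0, -1.0]]
contact_force: [0.8, -0.7, -0.1]
gripper_width: 0.997
grasp_force: 0.0
```

View pics/d2.png

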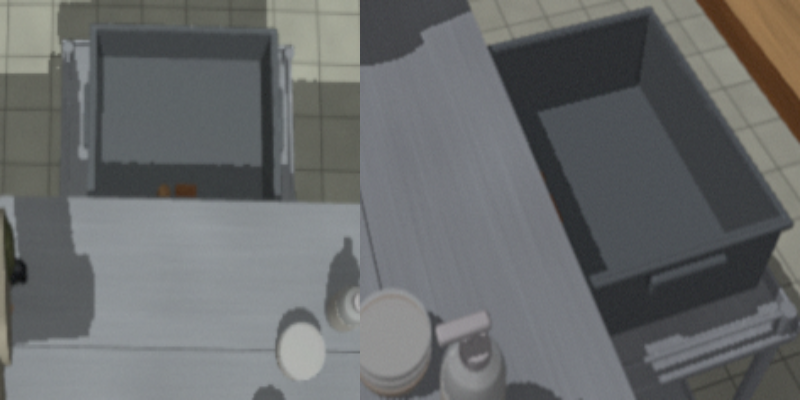

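Both strays lie in the tub, seen by its near wall at crop pixels (165,190) and (187,190). Next is the bail.

```bash
python3 -m inch '[[[-15,25,0],-0.1],[[-32,56,0],-0.2],[[-49,86,0],-0.3],[[-49,86,-10],-0.3],[[-49,86,-30],-0.3],[[-49,86,-50],-0.3],[[-49,86,-70],-0.3],[[-49,86,-85],-0.3],[[-49,86,-94],-0.3],[[-49,86,-94],-0.3]]'
python3 -m inch '[[[0,0,0],0],[[0,0,0],0],[[0,0,0],0],[[0,0,0],0],[[0,0,0],0],[[0,0,0],0],[[0,0,0],0],[[0,0,0],0],[[0,0,0],0],[[0,0,0],0]]' 0 100
```

```text
time_s: 10.3
eef_pos: [0.4132, 0.2413, 0.163]
tcp_rot: [[0.975, -0.221, -0.002], [-0.221, -0.975, -0.001], [-0.002, 0.001, -1.0]]
contact_force: [-0.2, 0.4, 0.0]
gripper_width: 1.002
grasp_force: 0.0
time_s: 11.13
eef_pos: [0.4136, 0.242, 0.1647]
tcp_rot: [[0.975, -0.221, 0.001], [-0.221, -0.975, 0.0], [0.001, -0.0, -1.0]]
contact_force: [-1.9, -1.6, 4.9]
gripper_width: 0.156
grasp_force: 97.5
```

```bash
python3 -m inch '[[[0,0,2],0],[[0,0,5],0],[[0,0,10],0],[[0,0,16],0],[[0,0,24],0],[[0,0,32],0],[[0,0,40],0],[[0,0,47],0],[[0,0,50],0],[[0,0,50],0]]'
python3 -m inch '[[[0,-4,0],0],[[2,-12,0],0],[[4,-24,0],0.02],[[7,-38,0],0.06],[[10,-52,0],0.12],[[14,-68,0],0.2],[[18,-84,0],0.28],[[24,-102,0],0.36],[[30,-120,0],0.45],[[36,-138,0],0.54]]'
python3 -m inch '[[[6,-18,0],0.09],[[12,-36,0],0.18],[[20,-54,0],0.27],[[28,-72,0],0.36],[[36,-90,0],0.45],[[44,-108,0],0.54],[[52,-126,0],0.63],[[60,-144,0],0.72],[[68,-162,0],0.8],[[76,-180,0],0.88]]'
```

```text
time_s: 11.97
eef_pos: [0.4137, 0.2421, 0.2151]
tcp_rot: [[0.975, -0.221, 0.002], [-0.221, -0.975, 0.0], [0.001, -0.001, -1.0]]
contact_force: [1.0, 0.0, -4.9]
gripper_width: 0.152
grasp_force: 97.7
time_s: 12.8
eef_pos: [0.4495, 0.1025, 0.2139]
tcp_rot: [[0.949, 0.316, -0.001], [0.316, -0.949, -0.0], [-0.001, 0.0, -1.0]]
contact_force: [0.1, -0.5, -5.3]
gripper_width: 0.154
grasp_force: 97.8
time_s: 13.63
eef_pos: [0.5254, -0.0776, 0.2137]
tcp_rot: [[0.362, 0.932, -0.001], [0.932, -0.362, 0.0], [0.0, -0.001, -1.0]]
contact_force: [0.5, 1.0, -4.9]
gripper_width: 0.15
grasp_force: 97.7
```

```bash
python3 -m inch '[[[6,-18,0],0.06],[[12,-36,0],0.12],[[18,-54,0],0.18],[[24,-72,0],0.24],[[29,-88,0],0.29],[[34,-102,0],0.33],[[38,-114,0],0.36],[[40,-122,0],0.37],[[41,-126,0],0.37],[[41,-127,0],0.37]]'
python3 - <<'E'
from h import *
s=robot.observe();print(s['eef_pos'],s['tcp_rot'][:2,1])
a=cams.snapshot("top");b=cams.snapshot("side");A=a[150:300,250:450];B=b[120:340,150:440]
cv2.imwrite("pics/e1.png",np.hstack([cv2.resize(A,(400,300)),cv2.resize(B,(396,300))])[...,::-1])
E
```

```text
time_s: 14.47
eef_pos: [0.5662, -0.2036, 0.2137]
tcp_rot: [[0.005, 1.0, -0.001], [1.0, -0.005, 0.0], [0.0, -0.001, -1.0]]
contact_force: [-0.7, 0.5, -5.6]
gripper_width: 0.149
grasp_force: 97.6
[ 0.5662 -0.2036  0.2137] [ 1.     -0.0052]
```

View pics/e1.png

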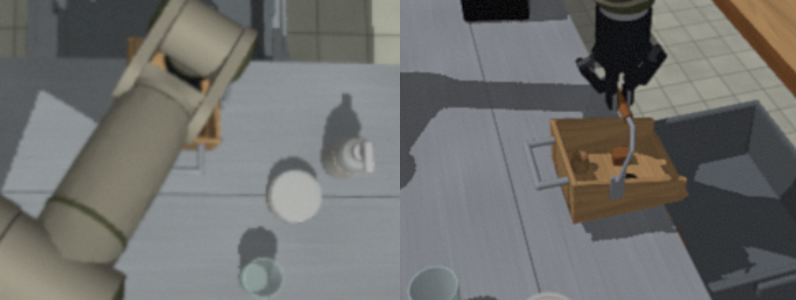

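The caddy hangs level, facing +x, with its lip beyond the edge. I lower it slowly.

```bash
python3 -m inch '[[[0,0,-3],0],[[0,0,-8],0],[[0,0,-14],0],[[0,0,-20],0],[[0,0,-26],0],[[0,0,-31],0],[[0,0,-35],0],[[0,0,-38],0],[[0,0,-40],0],[[0,0,-41],0]]'
python3 -m inch '[[[0,0,-1],0],[[0,0,-2],0],[[0,0,-3],0],[[0,0,-4],0],[[0,0,-5],0],[[0,0,-6],0],[[0,0,-7],0],[[0,0,-8],0],[[0,0,-8.5],0],[[0,0,-9],0]]'
```

```text
time_s: 15.4
eef_pos: [0.5664, -0.203, 0.173]
tcp_rot: [[0.004, 1.0, -0.0], [1.0, -0.004, 0.0], [0.0, -0.0, -1.0]]
contact_force: [0.5, 0.3, -5.8]
gripper_width: 0.153
grasp_force: 97.7
time_s: 16.23
eef_pos: [0.5668, -0.203, 0.165]
tcp_rot: [[0.003, 1.0, 0.001], [1.0, -0.003, -0.001], [-0.001, 0.001, -1.0]]
contact_force: [0.7, 2.0, 3.2]
gripper_width: 0.148
grasp_force: 98.7
```

```bash
python3 -m inch '[[[0,0,0],0],[[0,0,0],0],[[0,0,0],0],[[0,0,0],0],[[0,0,0],0],[[0,0,0],0],[[0,0,15],0],[[0,0,45],0],[[0,0,75],0],[[0,0,100],0]]' 1
python3 -m inch '[[[-25,20,0],0],[[-60,50,0],0],[[-95,80,0],0],[[-130,110,0],0],[[-165,140,0],0],[[-200,170,0],0],[[-230,200,0],0],[[-245,215,0],0],[[-250,220,0],0],[[-250,220,0],0]]'
python3 - <<'E'
from h import *
a=cams.snapshot("top");b=cams.snapshot("side");np.savez("pics/f.npz",a=a,b=b)
A=a[150:250,270:370];B=b[160:310,210:410]
cv2.imwrite("pics/f1.png",np.hstack([cv2.resize(A,(400,400),interpolation=2),cv2.resize(B,(400,300),interpolation=2)[:,:] if 0 else cv2.copyMakeBorder(cv2.resize(B,(400,300),interpolation=2),0,100,0,0,0)])[...,::-1])
E
```

```text
time_s: 17.07
eef_pos: [0.5665, -0.203, 0.2663]
tcp_rot: [[0.004, 1.0, 0.001], [1.0, -0.004, -0.001], [-0.001, 0.001, -1.0]]
contact_force: [0.6, -0.8, 0.5]
gripper_width: 1.001
grasp_force: 0.0
time_s: 17.9
eef_pos: [0.3152, 0.0183, 0.2647]
tcp_rot: [[0.001, 1.0, 0.002], [1.0, -0.001, -0.001], [-0.001, 0.002, -1.0]]
contact_force: [0.1, -0.6, 0.5]
gripper_width: 0.992
grasp_force: 0.0
```

View pics/f1.png

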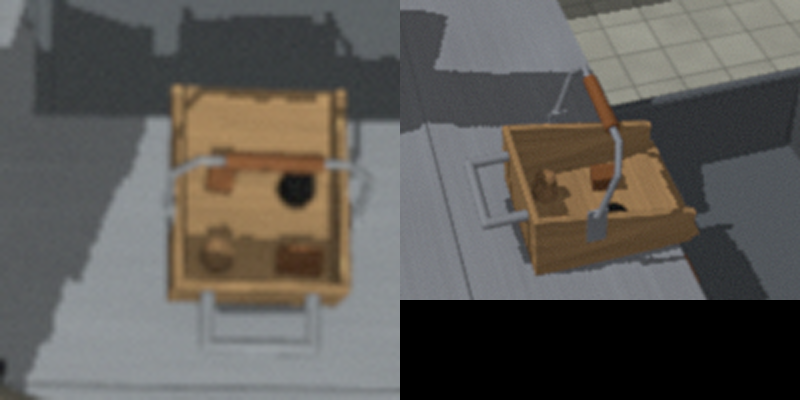

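Run:
```python
from h import *
t=lambda x,y:(x/4+270-.4,y/4+150-.4); s=lambda x,y:((x-400)/2+210-.3,y/2+160-.3)
print('pull',tri(t(259,348),s(479,194)),at("top",t(259,348),.07))
a,b=at("top",t(203,347),.07),at("top",t(316,350),.07);print('ends',a,b)
print('back',at("top",t(170,297),.09),at("top",t(346,299),.09))
print('lip',at("top",t(175,88),.05),at("top",t(344,91),.05),'edge',at("top",t(390,118),0),at("top",t(155,118),0))
print('grip',tri(t(275,161),s(601,101)))
```

```text
pull (array([ 0.4277, -0.2057,  0.0725]), np.float64(0.0038542437301512284)) [ 0.426  -0.2059  0.07  ]
ends [ 0.4262 -0.1586  0.07  ] [ 0.425  -0.2541  0.07  ]
back [ 0.4655 -0.1293  0.09  ] [ 0.4661 -0.2768  0.09  ]
lip [ 0.6541 -0.1353  0.05  ] [ 0.6542 -0.283   0.05  ] edge [ 0.6421 -0.332   0.    ] [ 0.6383 -0.1208  0.    ]
grip (array([ 0.5653, -0.2073,  0.177 ]), np.float64(0.00046796126376913726))
```

Pull is at (0.427,-0.206). The caddy stands square with its lip about 20 mm past the edge and all four scraps inside. I'll take the pull with the fingers half open.

```bash
python3 -m inch '[[[15,-30,0],0],[[33,-66,0],0],[[50,-102,0],0],[[66,-134,0],0],[[82,-166,0],0],[[97,-196,0],0],[[108,-218,0],0],[[112,-224,0],0],[[112,-224,-20],0],[[112,-224,-50],0]]' 0.45 40
python3 -m inch '[[[0,0,-30],0],[[0,0,-60],0],[[0,0,-85],0],[[0,0,-105],0],[[0,0,-122],0],[[0,0,-136],0],[[0,0,-146],0],[[0,0,-152],0],[[0,0,-153],0],[[0,0,-153],0]]'
python3 -m inch '[[[0,0,0],0],[[0,0,0],0],[[0,0,0],0],[[0,0,0],0],[[0,0,0],0],[[0,0,0],0],[[0,0,0],0],[[0,0,0],0],[[0,0,0],0],[[0,0,0],0]]' 0 40
```

```text
time_s: 18.83
eef_pos: [0.4296, -0.2089, 0.2147]
tcp_rot: [[0.005, 1.0, 0.003], [1.0, -0.005, -0.003], [-0.003, 0.003, -1.0]]
contact_force: [0.6, -0.5, -0.5]
gripper_width: 0.448
grasp_force: 0.0
time_s: 19.67
eef_pos: [0.4286, -0.2072, 0.0613]
tcp_rot: [[0.004, 1.0, 0.0], [1.0, -0.004, -0.0], [-0.0, 0.0, -1.0]]
contact_force: [-0.3, -0.8, -0.4]
gripper_width: 0.449
grasp_force: 0.0
time_s: 20.5
eef_pos: [0.4287, -0.2072, 0.0619]
tcp_rot: [[0.004, 1.0, 0.001], [1.0, -0.004, -0.001], [-0.001, 0.001, -1.0]]
contact_force: [-2.0, 0.5, 5.9]
gripper_width: 0.122
grasp_force: 39.0
```

```bash
python3 -m inch '[[[1,0,0],0],[[2,0,0],0],[[4,0,0],0],[[6,0,0],0],[[8,0,0],0],[[10,0,0],0],[[10,0,0],0],[[10,0,0],0],[[10,0,0],0],[[10,0,0],0]]'
python3 -m inch '[[[3,0,8],0],[[7,0,17],0],[[11,0,25],0],[[15,0,33],0],[[20,0,41],0],[[25,0,48],0],[[30,0,55],0],[[36,0,62],0],[[36,0,62],0],[[36,0,62],0]]'
```

```text
time_s: 21.33
eef_pos: [0.4375, -0.207, 0.0619]
tcp_rot: [[0.003, 1.0, -0.002], [1.0, -0.003, 0.0], [0.0, -0.002, -1.0]]
contact_force: [-10.0, -0.6, 10.5]
gripper_width: 0.124
grasp_force: 39.7
time_s: 22.17
eef_pos: [0.4748, -0.2069, 0.1233]
tcp_rot: [[0.003, 1.0, 0.0], [1.0, -0.003, -0.0], [-0.0, 0.0, -1.0]]
contact_force: [0.4, -0.3, -3.8]
gripper_width: 0.123
grasp_force: 39.0
```

```bash
python3 -m inch '[[[6,0,7],0],[[12,0,14],0],[[25,0,26],0],[[40,0,37],0],[[55,0,47],0],[[71,0,55],0],[[88,0,62],0],[[105,0,68],0],[[105,0,68],0],[[105,0,68],0]]'
python3 -m inch '[[[8,0,2],0],[[17,0,4],0],[[26,0,5],0],[[35,0,6],0],[[35,0,6],0],[[35,0,6],0],[[35,0,6],0],[[35,0,6],0],[[35,0,6],0],[[35,0,6],0]]'
python3 - <<'E'
from h import *
a=cams.snapshot("top");b=cams.snapshot("side");A=a[90:270,240:440];B=b[120:340,200:490]
cv2.imwrite("pics/g1.png",np.hstack([cv2.resize(A,(333,300),interpolation=2),cv2.resize(B,(396,300),interpolation=2)])[...,::-1])
E
```

```text
time_s: 23.0
eef_pos: [0.5799, -0.2067, 0.191]
tcp_rot: [[0.003, 1.0, -0.0], [1.0, -0.003, 0.0], [0.0, -0.0, -1.0]]
contact_force: [0.4, 0.6, -4.7]
gripper_width: 0.125
grasp_force: 39.3
time_s: 23.83
eef_pos: [0.6141, -0.207, 0.1973]
tcp_rot: [[0.004, 1.0, -0.0], [1.0, -0.004, 0.0], [0.0, -0.0, -1.0]]
contact_force: [-1.1, 0.5, -5.0]
gripper_width: 0.119
grasp_force: 39.3
```

View pics/g1.png

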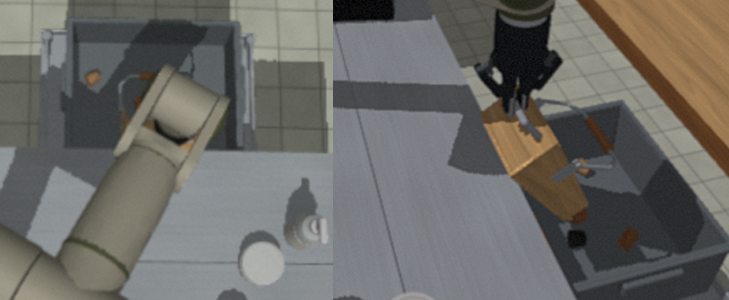

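Scraps are falling into the tub: cork, bung and offcuts are visible there. I give a little shake, then reverse the arc.

```bash
python3 -m inch '[[[6,0,2],0],[[12,0,3],0],[[4,0,2],0],[[12,0,4],0],[[4,0,2],0],[[12,0,4],0],[[4,0,2],0],[[6,0,3],0],[[6,0,3],0],[[0,0,0],0]]'
python3 -m inch '[[[-8,0,-1],0],[[-18,0,-3],0],[[-29,0,-5],0],[[-40,0,-8],0],[[-51,0,-12],0],[[-62,0,-16],0],[[-73,0,-20],0],[[-84,0,-25],0],[[-95,0,-31],0],[[-104,0,-37],0]]'
python3 -m inch '[[[-8,0,-5],0],[[-16,0,-11],0],[[-24,0,-17],0],[[-31,0,-23],0],[[-37,0,-29],0],[[-43,0,-35],0],[[-48,0,-41],0],[[-53,0,-47],0],[[-58,0,-53],0],[[-63,0,-59],0]]'
python3 - <<'E'
from h import *
b=cams.snapshot("side");a=cams.snapshot("top");np.savez("pics/g2.npz",a=a,b=b)
E
```

```text
time_s: 24.77
eef_pos: [0.6156, -0.207, 0.1978]
tcp_rot: [[0.003, 1.0, 0.002], [1.0, -0.003, -0.001], [-0.001, 0.002, -1.0]]
contact_force: [0.7, 0.7, -4.8]
gripper_width: 0.12
grasp_force: 39.3
time_s: 25.6
eef_pos: [0.5112, -0.2073, 0.1611]
tcp_rot: [[0.004, 1.0, 0.004], [1.0, -0.004, -0.002], [-0.002, 0.004, -1.0]]
contact_force: [1.7, -0.6, -1.2]
gripper_width: 0.122
grasp_force: 38.9
time_s: 26.43
eef_pos: [0.4471, -0.207, 0.1007]
tcp_rot: [[0.004, 1.0, 0.0], [1.0, -0.004, -0.0], [-0.0, 0.0, -1.0]]
contact_force: [2.3, -0.3, -1.6]
gripper_width: 0.122
grasp_force: 39.0
```

Run:
```python
from h import *
d=np.load("pics/g2.npz");a,b=d['a'],d['b'];A=a[95:250,265:400];B=b[150:350,200:490]
cv2.imwrite("pics/g3.png",np.hstack([cv2.resize(A,(348,400),interpolation=2),cv2.resize(B,(450,310),interpolation=2) if 0 else cv2.copyMakeBorder(cv2.resize(B,(450,310),interpolation=2),0,90,0,0,0)])[...,::-1])
```

```text
(no output)
```

View pics/g3.png

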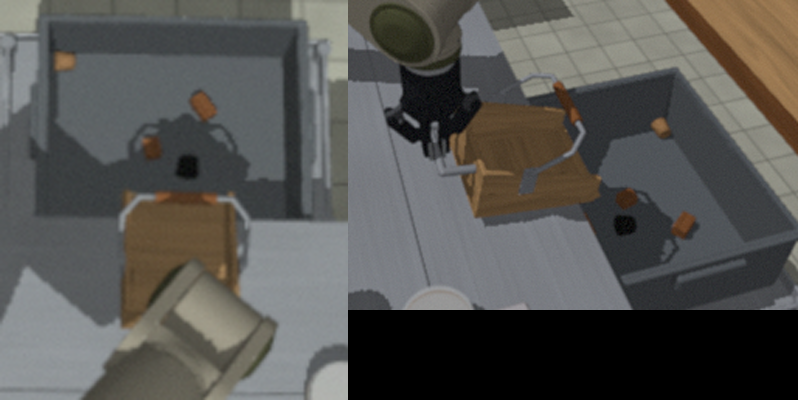

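Four scraps lie in the tub and the caddy is empty. Now I set it down softly and draw it back.

```bash
python3 -m inch '[[[-2,0,-5],0],[[-4,0,-10],0],[[-6,0,-15],0],[[-8,0,-20],0],[[-9,0,-24],0],[[-10,0,-27],0],[[-11,0,-30],0],[[-12,0,-32],0],[[-12,0,-34],0],[[-12,0,-35],0]]'
python3 -m inch '[[[0,0,-0.5],0],[[0,0,-1],0],[[0,0,-1.5],0],[[0,0,-2],0],[[0,0,-2.5],0],[[0,0,-3],0],[[0,0,-3.5],0],[[0,0,-3.5],0],[[0,0,-3.5],0],[[0,0,-3.5],0]]'
python3 -m inch '[[[-2,0,0],0],[[-6,0,0],0],[[-12,0,0],0],[[-20,0,0],0],[[-30,0,0],0],[[-40,0,0],0],[[-50,0,0],0],[[-58,0,0],0],[[-64,0,0],0],[[-67,0,0],0]]'
```

```text
time_s: 27.37
eef_pos: [0.4333, -0.2069, 0.0686]
tcp_rot: [[0.002, 1.0, -0.006], [1.0, -0.002, 0.0], [0.0, -0.006, -1.0]]
contact_force: [-34.5, 5.4, 55.2]
gripper_width: 0.12
grasp_force: 46.6
time_s: 28.2
eef_pos: [0.431, -0.2069, 0.0657]
tcp_rot: [[0.001, 1.0, -0.012], [1.0, -0.001, 0.001], [0.001, -0.012, -1.0]]
contact_force: [-49.3, 3.6, 63.9]
gripper_width: 0.119
grasp_force: 48.4
time_s: 29.03
eef_pos: [0.3688, -0.2075, 0.0631]
tcp_rot: [[0.004, 1.0, 0.002], [1.0, -0.004, -0.001], [-0.001, 0.002, -1.0]]
contact_force: [6.2, -0.8, 3.2]
gripper_width: 0.119
grasp_force: 41.3
```

```bash
python3 -m inch '[[[0,0,0],0],[[0,0,0],0],[[0,0,0],0],[[0,0,0],0],[[0,0,0],0],[[0,0,10],0],[[0,0,30],0],[[0,0,60],0],[[0,0,95],0],[[0,0,130],0]]' 0.45
python3 -m inch '[[[-10,20,20],0],[[-20,50,30],0],[[-30,80,30],0],[[-40,115,30],0],[[-50,150,30],0],[[-55,185,30],0],[[-60,220,30],0],[[-60,250,30],0],[[-60,260,30],0],[[-60,260,30],0]]'
python3 - <<'E'
from h import *
a=cams.snapshot("top");b=cams.snapshot("side");np.savez("pics/k.npz",a=a,b=b)
h=cv2.cvtColor(a,cv2.COLOR_RGB2HSV)
m=((h[...,0]<22)&(h[...,1]>80)).astype(np.uint8);m[:90]=0;m[280:]=0;m[:,:250]=0;m[:,440:]=0
k,l,s,c=cv2.connectedComponentsWithStats(m)
for i in range(1,k):
    if s[i,4]>12:
        r=cv2.minAreaRect(np.argwhere(l==i)[:,::-1].astype(np.float32));print(s[i],c[i],r)
        if s[i,4]>500:
            for p in cv2.boxPoints(r):print(at("top",p,.05),at("top",p,.09))
d=np.load("pics/f.npz")
for n,r in(("a",(slice(195,305),slice(365,450))),("b",(slice(300,420),slice(150,345)))):
    D=np.abs(d[n].astype(int)-{'a':a,'b':b}[n].astype(int)).max(2)[r]
    print(n,'bystander diff frac',(D>40).mean())
E
```

```text
time_s: 29.87
eef_pos: [0.3679, -0.2064, 0.1938]
tcp_rot: [[0.003, 1.0, -0.002], [1.0, -0.003, 0.001], [0.001, -0.002, -1.0]]
contact_force: [1.2, -1.1, 0.1]
gripper_width: 0.448
grasp_force: 0.0
time_s: 30.7
eef_pos: [0.3078, 0.0548, 0.2225]
tcp_rot: [[-0.0, 1.0, -0.001], [1.0, 0.0, 0.0], [0.0, -0.001, -1.0]]
contact_force: [0.6, 0.3, -0.3]
gripper_width: 0.455
grasp_force: 0.0
[286 115   8   7  54] [289.3704 118.    ] ((289.5, 118.0), (6.0, 7.0), 90.0)
[339 131  10  11  70] [343.3286 135.7571] ((343.2600402832031, 135.6800079345703), (10.200000762939453, 6.800000190734863), 53.13010025024414)
[320 148   8   9  52] [323.5769 151.6346] ((323.6346130371094, 151.67308044433594), (8.236878395080566, 6.079599857330322), 78.69007110595703)
[318 173   7   5  26] [320.7308 175.4231] ((321.0, 175.0), (6.0, 4.0), 0.0)
[327 173  12   6  59] [333.0508 175.2373] ((332.5, 175.5), (5.0, 11.0), 90.0)
[ 312  186   46   54 2245] [334.5604 212.984 ] ((334.5, 212.5), (53.0, 45.0), 90.0)
[ 0.6029 -0.1308  0.05  ] [ 0.5945 -0.1283  0.09  ]
[ 0.6056 -0.2874  0.05  ] [ 0.5971 -0.2811  0.09  ]
[ 0.421  -0.2857  0.05  ] [ 0.4169 -0.2794  0.09  ]
[ 0.4188 -0.1318  0.05  ] [ 0.4148 -0.1292  0.09  ]
a bystander diff frac 0.0
b bystander diff frac 0.0017521367521367522
```

```bash
python3 -c "from cell import robot;print(robot.finish_job())"
```

```text
the job is handed in; nothing more can be done
None
```

Job handed in at about 31 s: all six scraps are in the tub, the empty caddy stands about 25 mm back from the edge, and the dishes, bottle and beaker look undisturbed in the last pictures; the wrist force rose to 64 N or more while I lowered the caddy, against limits of 120 N at the wrist and 40 N on the arm or gripper body, and I don't know what was pressing.

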